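Zero the pulley gauge on its master pulley

TASK

Set the pulley gauge to the plywood master pulley that lies in it: wind the jaw in with the small upper knob until it has pushed the pulley home into the vee block and nips it gently, with about 10 N (over 25 N bruises the plywood). Then let go of the knob and turn only the large graduated ring beneath it until its long zero line stands at the fixed index line, leaving the nip as it is. Do not push the jaw or the pulley yourself, and do not shift the things lying around the gauge.

Things in the scene. Friction and masses are not known exactly. Their poses are not given: they have to be found in the camera images.
- gauge: pulley gauge fixed to the bench: aluminium base plate 130 (x) by 370 (y) by 12 mm; origin: centre of its underside, on the bench. Its +y is the way the jaw feeds. On it from -y to +y: grey pinion housing (52 by 64 mm, top 30 mm above the bench, then a round boss 42 mm across) carrying ring and knob on one upright axis at x 0, y -100 mm; rack and jaw; pulley; steel 120 degree vee block, clamped at a different y each time
- knob_centre (a point): centre of the feed knob, the smaller, upper one of the concentric pair: black, round, fluted, 36 mm across, 28 mm tall, from 14 mm below this point to 14 mm above it (69 to 97 mm above the bench), on a 20 mm neck; 4 mm of air between it and the ring. Clockwise from above winds the jaw in, at least 3.5 rad from the start, against a steady friction of about 0.30 N m; it stays where it is left. The ring rides round with it
- ring_centre (a point): centre of the dial ring, the larger, lower one, on the knob's axis: plain aluminium, 62 mm across, 16 mm tall, from 8 mm below this point to 8 mm above it (49 to 65 mm above the bench), sixty lines engraved round its top, one per mm of feed. It sits on the knob's hub with a slip friction of 0.06 N m: turned by itself, either way without end, it slips and the knob stays
- zero_line (a point): the ring's zero line, the one long broad line (12 by 4 mm; the others at most 6 by 1 mm), which also runs down the ring's side: point on the ring's top face, 29 mm from the axis; it turns with the ring
- index (a point): the fixed index: point 29 mm from the axis and 34 mm above the bench on the black line of the aluminium index plate, 20 mm wide, that sticks out under the ring towards the gauge's -y (away from the jaw) to 51 mm from the axis. The ring is at zero when its zero line lies straight above this line
- jaw: steel rack bar with an upright jaw plate and sprung pad at its +y end, 64 mm wide, top 37 mm above the bench; origin: under the middle of the pad's face, at bench height. The knob feeds it to the gauge's +y by 9.55 mm per rad (60 mm a turn). The pad yields 1 mm per 15 N; each 10 N of nip adds about 0.1 N m at the knob, to be felt there while winding. It starts clear of the pulley
- pulley: the master pulley: plywood disc 100 mm across and 14 mm thick, about 75 g, lying loose and flat on the base plate between jaw and vee block, at first clear of both; origin: centre of its underside. It slides easily; it is home when it bears on both faces of the vee
- bearing: bystander: small steel ball bearing, 22 mm across, 7 mm high, on the base plate; origin: centre of its underside
- small_pulley: bystander: plywood disc 56 mm across, 12 mm thick, on the bench beside the gauge; origin: centre of its underside
- screwdriver: bystander: screwdriver 190 mm long, 26 mm thick, lying beside the gauge; origin: under its middle
- bar_clamp: bystander: one-handed bar clamp 300 mm long, up to 40 mm high, lying on the bench; origin: under the middle of its bar
- pin_tray: bystander: clear tray of pins 110 by 75 by 32 mm; origin: centre of its underside
Mind the look-alikes: they are no part of the job. Leave any purple look-alike of the pulley alone.

How it is judged:
By the outcome, as a careful person would: the job done as asked, in the order asked, and still so for the second after the job is handed in, with the robot touching nothing.
It also fails if it takes over 72 s, if anything falls off the work surface, if the arm or the gripper's body presses on something with over 40 N, if the wrist force passes 120 N, or if a joint passes its speed limit or range.

ROBOT

A 6-joint arm with a two-finger parallel gripper is mounted at the origin on the work surface. World frame = base frame: x ahead of the robot, y to its left, z up, the work surface at z = 0. Lengths are in m, angles in rad, forces in N, time in s.
With the tool pointing down it reaches from about 0.35 to 0.85 m from the base axis. Payload 8.1 kg.
Tool frame: the origin (TCP) lies at the very end of the fingers, on their centre line; the grasp point (between the pads) lies robot.hold_point_z behind it (robot.hold_point_z is the distance from the TCP to the grasp point, in m); z points along the fingers, y is the direction in which the jaws open and shut (so a half turn about z gives the same grasp; the last joint's range is limited). The gripper opens to 93 mm and grips with 3 to 60 N. Pads are 15 mm wide; open, the fingers measure 128 mm over their backs; the gripper's body (75 mm by 188 mm) begins 65 mm behind the grasp point.
Start: joints at [-1.3, 0.13, 1.488, -0, 1.523, -0.085], TCP at [0.209, -0.562, 0.219] pointing down, gripper open.
Joint ranges: [-2.96, 2.96], [-0.89, 2.26], [0.02, 2.5], [-1.34, 4.48], [0, 2.73], [-2.66, 2.66]. Speed limits (rad/s): [2.39, 2.39, 2.79, 3.14, 3.14, 3.14].

INTERFACE

Orientations are given as a rotation vector (axis times angle).
In Python, from plant import robot, cams gives the robot as it stands. The module is installed in compiled form; this text tells all that it offers.
- The arm moves only by the tool step_arm, never from a script. Its argument "deltas" is a list of rows, each an object with "offset": the shift along the tool's x, y, z in cm, a list of three; "roll": the turn about the tool's z in rad. In form: [{"offset": [x, y, z], "roll": roll}, ...]. A call has 1 to 12 rows; each row shifts and turns the commanded pose from where the row before left it, along the tool's axes as they then stand; what a row does not reach is not made up. A row lasts 1/8 s, in which the tool goes at most 62.5 mm and 10.7 degrees, less where a joint would pass 70% of its speed; a pose out of reach is approached as far as the arm can. A call with a gripper value outside its range is refused whole. "fingers" is the finger opening in cm, from 0 to 9.3, set as the call begins (left out, the last holds). The fingers move at their own pace and stop on an object; "grip_force" is the grip in N (left out, the last holds). Time passes only in rows, so rows that do not move let the fingers close. It gives the time, the measured TCP pose, the force and the opening at its end, in the units of the state.
- robot.read_state(): the state, without advancing time (a new reading comes with each control period).
- cams.read_camera(name): name is "scene" or "top" or "wrist"; returns a dict with "pixels" (384x512x3 uint8, red, green, blue), "fx", "fy", "cx", "cy" (pixels), "extrinsics" (4x4, takes a point from world to camera coordinates). Camera axes: x right, y down, z forward; pixel columns grow to the right and rows downward; lengths in m; the calibration is good to about 2 mm. A picture is of the moment at which its call begins. There is no depth.
- robot.close_job(): hands the job in, once; it reports no verdict.
Trained networks look in a picture, given as the dict that the camera call returned (one of the last four; its "shot" number tells which), for a name from the list of things; names that differ only in an ending like _2 or _b are one class to them, and where a whole thing is asked for, a point or a joint stands for the part that bears it (a point fixed in the world has none). Each returns a list of dicts, best first, with "score" (0 to 1); they miss things now and then, are a little off and sometimes report something else, mostly with a low value. They report only what shows in the picture. A call takes as long as a camera call. They do not tell look-alikes from the thing itself.
- cams.boxes_of(picture, thing): "xy" ([column, row] in pixels, amid what is visible of it).
- cams.silhouettes(picture, thing): "mask" (384x512 bool, what is visible of it) and "xy" ([column, row] in pixels, amid what is visible of it).
- cams.pinpoint(picture, thing): "xy" ([column, row] in pixels: a listed point, or the origin of a listed thing).
The state is a dict: "t": time; "q": joint angles; "dq": joint speeds; "joint_torque": joint torques, N m; "tool_pos": TCP position; "orientation": TCP orientation; "force": force on the tool from outside, world axes, zero at the start; "wrist_torque": the same for the moment, N m; "opening": finger opening in m.
Only numpy, scipy, OpenCV 4.12 (cv2) and the standard library are available. Lean on these libraries where they do the work, as an engineer would, in place of code of your own. Each camera call takes 0.05 s, during which the arm holds its last target. There are 200 camera calls.

## Working session

There is one attempt and no reset: what is moved stays moved. The work goes in short steps, Python scripts to look and compute and a tool call to move; the robot and the scene stay as the last step left them, time stands still between calls to the robot, and variables do not carry over. Pictures are saved under pics/ and viewed, about 8 in all and at most 12, crops included, and the job is handed in when it is done.

Besides the shell and the picture viewer there is one more tool, called after ">>>" as name(argument=value, ...), one argument or row to a line, values as JSON. step_arm: Moves the arm, as the interface text tells. Its arguments: {"type":"object","properties":{"deltas":{"type":"array"},"fingers":{"type":"number"},"grip_force":{"type":"number"}},"required":["deltas"]}

```bash
mkdir -p pics; cat > h.py <<'E'
import numpy as np, cv2
from plant import robot, cams
def ray(p,xy,z):
    E=np.array(p["extrinsics"]);R=E[:3,:3];t=E[:3,3];c=-R.T@t
    d=R.T@np.array([(xy[0]-p["cx"])/p["fx"],(xy[1]-p["cy"])/p["fy"],1.])
    return c+d*(z-c[2])/d[2]
def proj(p,X):
    E=np.array(p["extrinsics"]);v=E[:3,:3]@np.array(X)+E[:3,3]
    return np.array([p["fx"]*v[0]/v[2]+p["cx"],p["fy"]*v[1]/v[2]+p["cy"]])
def save(p,n,crop=None,s=1):
    im=p["pixels"][:,:,::-1]
    if crop: im=im[crop[1]:crop[3],crop[0]:crop[2]]
    cv2.imwrite("pics/"+n,cv2.resize(np.ascontiguousarray(im),None,fx=s,fy=s,interpolation=cv2.INTER_CUBIC))
E
python3 - <<'E'
from h import *
np.set_printoptions(precision=4,suppress=True)
s=robot.read_state();print({k:np.round(v,3) for k,v in s.items()},robot.hold_point_z)
Z=dict(knob_centre=.083,ring_centre=.057,zero_line=.065,index=.034,gauge=0,jaw=0,pulley=.012,bearing=.012,screwdriver=0,bar_clamp=0,pin_tray=0,small_pulley=0)
ps=[]
for n in("top","scene"):
    p=cams.read_camera(n);save(p,n+"0.png");ps.append(p)
    for k,z in Z.items():
        print(n,k,[(np.round(d["xy"],1),round(d["score"],2),ray(p,d["xy"],z)[:2]) for d in cams.pinpoint(p,k)[:2]])
a,b=[p["pixels"][:,:,::-1] for p in ps]
cv2.imwrite("pics/both.png",cv2.resize(np.vstack([a,b]),None,fx=.78,fy=.78))
E
```

```text
{'t': np.float64(0.0), 'q': array([-1.3  ,  0.131,  1.489,  0.   ,  1.523, -0.085]), 'dq': array([-0.001, -0.002,  0.002,  0.   ,  0.   ,  0.   ]), 'joint_torque': array([  0.001, -55.984, -49.176,   0.077,   0.036,  -0.   ]), 'tool_pos': array([ 0.209, -0.562,  0.218]), 'orientation': array([-3.09 , -0.556,  0.   ]), 'force': array([ 0.107,  0.307, -0.462]), 'wrist_torque': array([-0.014,  0.014,  0.059]), 'opening': np.float64(0.093)} 0.0188
top knob_centre [(array([268.7, 151. ]), 0.81, array([ 0.6406, -0.0824]))]
top ring_centre [(array([269.5, 152.6]), 0.48, array([ 0.6431, -0.0859]))]
top zero_line [(array([280.6, 150.4]), 0.51, array([ 0.6483, -0.1164]))]
top index [(array([275.2, 146. ]), 0.7, array([ 0.6693, -0.103 ]))]
top gauge [(array([236.1, 172.2]), 0.66, array([0.5965, 0.0075]))]
top jaw [(array([236.9, 170.5]), 0.69, array([0.6016, 0.0053]))]
top pulley [(array([216.3, 177.6]), 0.75, array([0.5764, 0.0633])), (array([178.7, 249.1]), 0.7, array([0.3709, 0.1591]))]
top bearing [(array([239.9, 148.6]), 0.48, array([ 0.6643, -0.0017]))]
top screwdriver [(array([216.4, 138
[... 833 characters left out ...]
[0.5934, 0.0133]))]
scene jaw [(array([267.4, 240.1]), 0.69, array([0.5927, 0.0094])), (array([203.5, 225.2]), 0.62, array([ 0.6073, -0.1337]))]
scene pulley [(array([272.7, 161.1]), 0.92, array([ 0.3794, -0.0526])), (array([360.3, 186.2]), 0.89, array([0.3803, 0.1644]))]
scene bearing [(array([246.6, 258.8]), 0.63, array([ 0.658 , -0.0129]))]
scene screwdriver [(array([277.6, 288. ]), 0.65, array([0.6904, 0.0652]))]
scene bar_clamp [(array([118.5, 182.2]), 0.6, array([ 0.5684, -0.3729]))]
scene pin_tray [(array([193.2, 149.4]), 0.73, array([ 0.4042, -0.2573])), (array([219.6, 230.8]), 0.69, array([ 0.608, -0.095]))]
scene small_pulley [(array([306. , 192.7]), 0.73, array([0.4361, 0.0499]))]
```

View pics/top0.png

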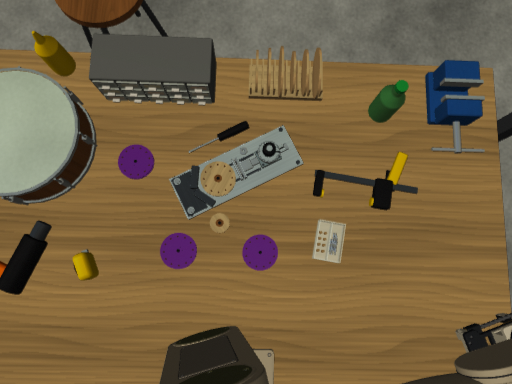

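View pics/scene0.png

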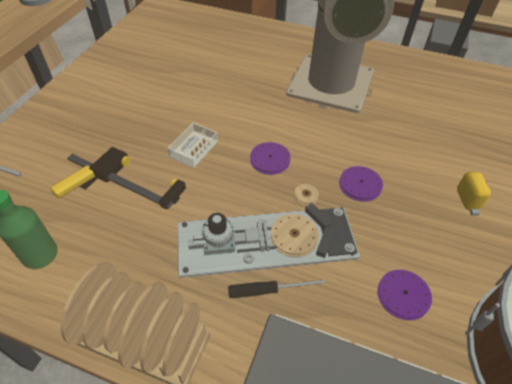

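The top view shows the gauge centred at about (237,172), the knob at (269,150), the pulley at (217,178) and the vee at (190,195). The small pulley, the purple discs and the clamp are all clear of it. I'll go above the knob and look from close by.

>>> step_arm(
  deltas=[
    {"offset": [4.8,-2.5,0]},
    {"offset": [4.8,-2.5,0]},
    {"offset": [4.8,-2.5,0]},
    {"offset": [4.8,-2.5,0]},
    {"offset": [4.8,-2.5,0]},
    {"offset": [4.8,-2.5,0]},
    {"offset": [4.8,-2.5,0]},
    {"offset": [4.8,-2.5,0]},
    {"offset": [4.8,-2.5,0]},
    {"offset": [4.8,-2.5,0]},
    {"offset": [4.8,-2.5,0]},
    {"offset": [4.6,-2.5,0]},
  ],
)

```text
schema error: expected keys offset, roll
```

```bash
python3 - <<'E'
from h import *
np.set_printoptions(precision=4,suppress=True)
s=robot.read_state();print(s["t"],s["q"],s["tool_pos"],s["orientation"])
Z=dict(knob_centre=.083,ring_centre=.057,zero_line=.065,index=.034,jaw=0,pulley=.012)
p=cams.read_camera("wrist");save(p,"w1.png",s=1.5)
for k,z in Z.items():
    print(k,[(np.round(d["xy"],1),round(d["score"],2),ray(p,d["xy"],z)[:2]) for d in cams.pinpoint(p,k)[:2]])
E
```

```text
1.3 [-1.3004  0.1304  1.4882  0.      1.523  -0.0854] [ 0.209  -0.5624  0.2186] [-3.092  -0.5559 -0.    ]
knob_centre []
ring_centre []
zero_line []
index []
jaw []
pulley []
```

View pics/w1.png

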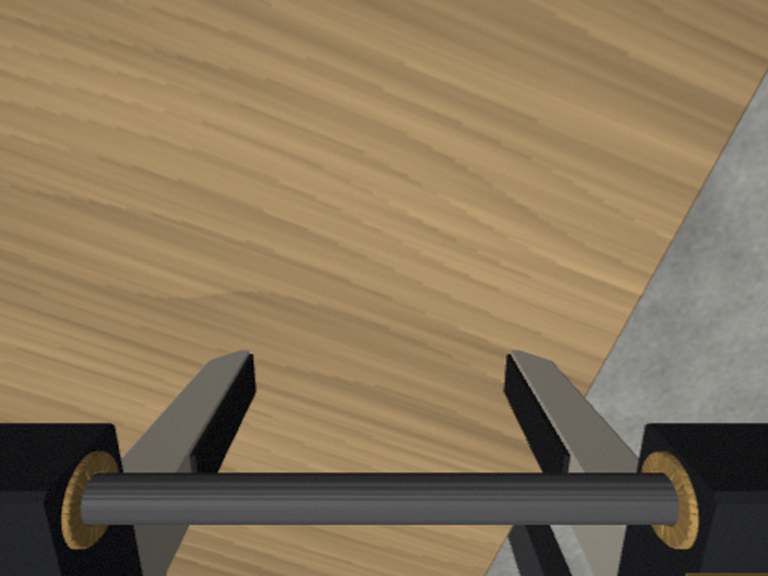

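The call needs a roll in every row, so nothing moved. The picture shows only bare bench. I'll send it again with rolls.

>>> step_arm(
  deltas=[
    {"offset": [4.8,-2.5,0],"roll": 0},
    {"offset": [4.8,-2.5,0],"roll": 0},
    {"offset": [4.8,-2.5,0],"roll": 0},
    {"offset": [4.8,-2.5,0],"roll": 0},
    {"offset": [4.8,-2.5,0],"roll": 0},
    {"offset": [4.8,-2.5,0],"roll": 0},
    {"offset": [4.8,-2.5,0],"roll": 0},
    {"offset": [4.8,-2.5,0],"roll": 0},
    {"offset": [4.8,-2.5,0],"roll": 0},
    {"offset": [4.8,-2.5,0],"roll": 0},
    {"offset": [4.8,-2.5,0],"roll": 0},
    {"offset": [4.6,-2.5,0],"roll": 0},
  ],
)

```text
t: 3.15
tool_pos: [0.6437, -0.0798, 0.2187]
orientation: [3.092, 0.556, 0.001]
force: [0.8, -0.5, -0.0]
opening: 0.0931
```

```bash
cat > look.py <<'E'
from h import *
import sys
np.set_printoptions(precision=4,suppress=True)
s=robot.read_state();print(s["t"],"q6 %.3f"%s["q"][5],s["q"],s["tool_pos"],s["orientation"],s["force"],s["wrist_torque"])
Z=dict(knob_centre=.083,ring_centre=.057,zero_line=.065,index=.034,jaw=0,pulley=.012)
for n in sys.argv[2:]:
    p=cams.read_camera(n);save(p,sys.argv[1]+n+".png",s=1.5)
    for k,z in Z.items():
        print(n,k,[(np.round(d["xy"],1),round(d["score"],2),ray(p,d["xy"],z)[:2]) for d in cams.pinpoint(p,k)[:2]])
E
python3 look.py a wrist
```

```text
3.15 q6 1.013 [-0.2022  0.2609  1.3406 -0.0001  1.5397  1.0126] [ 0.6437 -0.0798  0.2187] [3.0917 0.5561 0.0005] [ 0.8085 -0.4664 -0.0031] [-0.0281 -0.0665 -0.0198]
wrist knob_centre [(array([257.3, 180.9]), 0.79, array([ 0.6463, -0.0835]))]
wrist ring_centre [(array([255.5, 174. ]), 0.75, array([ 0.6459, -0.0821]))]
wrist zero_line [(array([281.6, 187.7]), 0.91, array([ 0.6436, -0.111 ]))]
wrist index [(array([280. , 168.7]), 0.6, array([ 0.6554, -0.1072]))]
wrist jaw [(array([167.9, 175.1]), 0.67, array([0.5948, 0.0107]))]
wrist pulley [(array([121.7, 181.1]), 0.68, array([0.573 , 0.0576])), (array([177.8, 340.4]), 0.65, array([ 0.3767, -0.0684]))]
```

View pics/awrist.png

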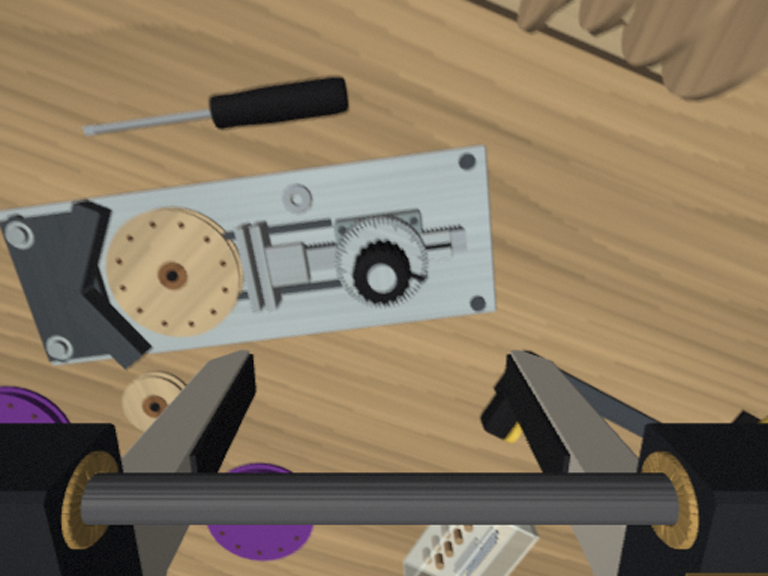

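The picture shows the knob near (381,275) in the 1.5x view, the zero line to its right, and the jaw just short of the pulley. I'll roll back first, so there is room to wind clockwise.

>>> step_arm(
  deltas=[
    {"offset": [0,0,0],"roll": -0.18},
    {"offset": [0,0,0],"roll": -0.18},
    {"offset": [0,0,0],"roll": -0.18},
    {"offset": [0,0,0],"roll": -0.18},
    {"offset": [0,0,0],"roll": -0.18},
    {"offset": [0,0,0],"roll": -0.18},
    {"offset": [0,0,0],"roll": -0.18},
    {"offset": [0,0,0],"roll": -0.18},
    {"offset": [0,0,0],"roll": -0.18},
    {"offset": [0,0,0],"roll": -0.18},
    {"offset": [0,0,0],"roll": -0.18},
    {"offset": [0,0,0],"roll": -0.18},
  ],
  fingers=6.5,
)

```text
t: 5.0
tool_pos: [0.642, -0.0828, 0.219]
orientation: [0.961, 2.991, -0.0]
force: [-0.3, 0.1, 0.7]
opening: 0.0652
```

>>> step_arm(
  deltas=[
    {"offset": [0,0,1],"roll": -0.18},
    {"offset": [0,0,1],"roll": -0.18},
    {"offset": [0,0,1],"roll": -0.18},
    {"offset": [0,0,1],"roll": -0.18},
    {"offset": [0,0,1],"roll": -0.18},
    {"offset": [0,0,1],"roll": -0.18},
    {"offset": [0,0,1],"roll": -0.18},
    {"offset": [0,0,0.5],"roll": 0},
    {"offset": [0,0,0],"roll": 0},
  ],
)

```text
t: 6.12
tool_pos: [0.6421, -0.082, 0.1435]
orientation: [0.972, -2.987, -0.0]
force: [-0.4, 0.6, -0.6]
opening: 0.0651
```

```bash
python3 look.py b wrist; python3 -c "
from h import *
from scipy.spatial.transform import Rotation as R
s=robot.read_state();d=R.from_rotvec(s['orientation']).inv().apply(np.array([.6455,-.0825,.072])-s['tool_pos']);print(d*100)"
```

```text
6.125 q6 -2.406 [-0.2061  0.3001  1.432  -0.      1.4099 -2.406 ] [ 0.6421 -0.082   0.1435] [ 0.9718 -2.9871 -0.0003] [-0.4481  0.5669 -0.6021] [ 0.1304 -0.118   0.0201]
wrist knob_centre [(array([254.2, 211.2]), 0.8, array([ 0.6416, -0.0814]))]
wrist ring_centre []
wrist zero_line [(array([220.9, 185.9]), 0.98, array([ 0.6453, -0.1104]))]
wrist index [(array([218.3, 193.3]), 0.92, array([ 0.6614, -0.1056]))]
wrist jaw [(array([355.2, 199.7]), 0.77, array([0.5982, 0.0111])), (array([217.8, 192.8]), 0.3, array([ 0.6721, -0.103 ]))]
wrist pulley [(array([413.7, 211.4]), 0.84, array([0.5732, 0.059 ]))]
[-0.14241717 -0.25478144  7.205093  ]
```

>>> step_arm(
  deltas=[
    {"offset": [-0.1,-0.15,1.5],"roll": 0},
    {"offset": [0,0,2],"roll": 0},
    {"offset": [0,0,2],"roll": 0},
    {"offset": [0,0,1.2],"roll": 0},
    {"offset": [0,0,0.4],"roll": 0},
    {"offset": [0,0,0],"roll": 0},
  ],
)

```text
t: 7.22
tool_pos: [0.6443, -0.0819, 0.0726]
orientation: [0.98, -2.985, -0.0]
force: [0.2, 0.3, 0.7]
opening: 0.065
```

>>> step_arm(
  deltas=[
    {"offset": [0,0,0],"roll": 0},
    {"offset": [0,0,0],"roll": 0},
    {"offset": [0,0,0],"roll": 0},
    {"offset": [0,0,0],"roll": 0},
  ],
  fingers=3.0,
  grip_force=10,
)

```text
t: 7.72
tool_pos: [0.6444, -0.0818, 0.073]
orientation: [-0.98, 2.985, -0.0]
force: [-1.0, 0.7, 2.7]
opening: 0.0356
```

```bash
cat > st.py <<'E'
from h import *
from scipy.spatial.transform import Rotation as R
np.set_printoptions(precision=3,suppress=True)
s=robot.read_state();r=R.from_rotvec(s['orientation']).inv()
print("t",s['t'],"q6",s['q'][5],s['tool_pos'],"F tool",r.apply(s['force']),"M world",s['wrist_torque'],"jt6",s['joint_torque'][5],"open",s['opening'])
E
python3 st.py
```

```text
t 7.725 q6 -2.410326842126298 [ 0.644 -0.082  0.073] F tool [ 0.409  1.151 -2.727] M world [0.159 0.006 0.025] jt6 -0.007287762709893286 open 0.035626826898842986
```

>>> step_arm(
  deltas=[
    {"offset": [0,0,0],"roll": 0},
    {"offset": [0,0,0],"roll": 0.06},
    {"offset": [0,0,0],"roll": 0.06},
    {"offset": [0,0,0],"roll": 0.06},
    {"offset": [0,0,0],"roll": 0.06},
  ],
  grip_force=45,
)

```text
t: 8.35
tool_pos: [0.6443, -0.0816, 0.073]
orientation: [-0.613, 3.081, 0.0]
force: [-2.2, 1.8, 3.8]
opening: 0.0353
```

```bash
python3 st.py; python3 - <<'E'
from h import *
for n in("top","wrist"):
    p=cams.read_camera(n)
    for k,z in dict(zero_line=.065,jaw=0,pulley=.012,index=.034).items():
        print(n,k,[(np.round(d["xy"],1),round(d["score"],2),ray(p,d["xy"],z)[:2]) for d in cams.pinpoint(p,k)[:1]])
save(p,"c.png",s=1.5)
E
```

```text
t 8.35 q6 -2.1686787644975247 [ 0.644 -0.082  0.073] F tool [ 1.318  2.531 -3.802] M world [0.419 0.198 0.31 ] jt6 -0.6978416070342064 open 0.035338275409741014
top zero_line [(array([279.9, 154.6]), 0.48, array([ 0.63616715, -0.11460527]))]
top jaw [(array([234. , 172.1]), 0.39, array([0.59657222, 0.01359303]))]
top pulley [(array([135.6, 163. ]), 0.9, array([0.61217441, 0.29515355]))]
top index [(array([273.6, 146.6]), 0.81, array([ 0.66733522, -0.09845447]))]
wrist zero_line [(array([212.2, 217.7]), 0.85, array([ 0.63863682, -0.10935908]))]
wrist jaw [(array([389. , 195.9]), 0.79, array([0.59758599, 0.01080343]))]
wrist pulley [(array([470.5, 195.2]), 0.71, array([0.57288784, 0.05862089]))]
wrist index [(array([210.1, 230.4]), 0.94, array([ 0.66087337, -0.10645501]))]
```

View pics/c.png

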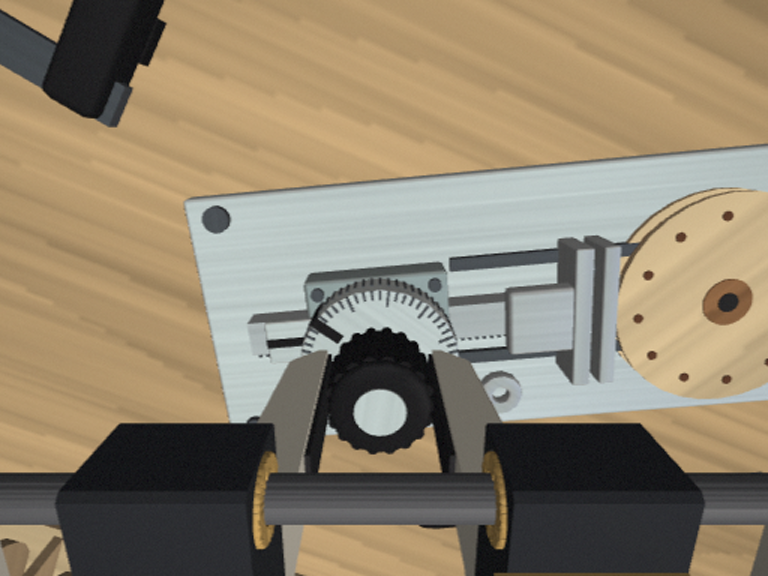

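The picture shows the grip centred on the knob. The zero line, near (325,325), is riding round, and the jaw is close to the pulley. Friction reads about 0.31 N m. Next I'll check how far the pulley is from the vee.

```bash
python3 - <<'E'
from h import *
p=cams.read_camera("scene")
b=p["pixels"][190:275,220:370,::-1]
a=cv2.imread("pics/awrist.png")[180:380,0:320]
a=cv2.resize(a,(640,400),interpolation=cv2.INTER_CUBIC);b=cv2.resize(np.ascontiguousarray(b),(750,425)[:2],interpolation=cv2.INTER_CUBIC)
a=cv2.resize(a,(448,280));b=cv2.resize(b,(540,306))
im=np.zeros((590,560,3),np.uint8);im[:280,:448]=a;im[282:588,:540]=b
cv2.imwrite("pics/d.png",im)
E
```

```text
(no output)
```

View pics/d.png

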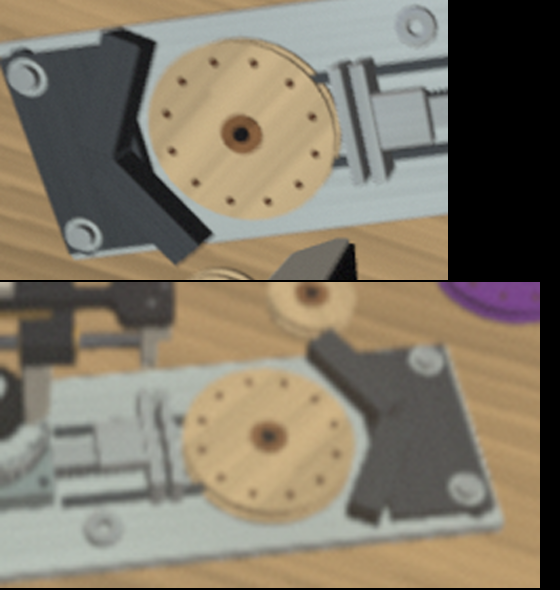

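The crop shows the pulley a few mm short of the vee faces and the jaw a few mm short of the pulley. I'll go on in small steps and watch the torque.

>>> step_arm(
  deltas=[
    {"offset": [0,0,0],"roll": 0.04},
    {"offset": [0,0,0],"roll": 0.04},
    {"offset": [0,0,0],"roll": 0.04},
  ],
)

```text
t: 9.28
tool_pos: [0.6443, -0.0815, 0.073]
orientation: [-0.43, 3.112, 0.001]
force: [-2.5, 2.9, 6.0]
opening: 0.0354
```

```bash
python3 st.py
```

```text
t 9.275 q6 -2.0507745782753233 [ 0.644 -0.081  0.073] F tool [ 1.597  3.515 -6.042] M world [0.622 0.4   0.31 ] jt6 -0.3635107073932886 open 0.03536737622349982
```

>>> step_arm(
  deltas=[
    {"offset": [0,0,0],"roll": 0.04},
    {"offset": [0,0,0],"roll": 0.04},
    {"offset": [0,0,0],"roll": 0.04},
  ],
)

```text
t: 9.65
tool_pos: [0.6443, -0.0814, 0.073]
orientation: [-0.243, 3.132, 0.001]
force: [-3.4, 3.1, 6.1]
opening: 0.0353
```

```bash
python3 st.py
```

```text
t 9.65 q6 -1.9308027355579254 [ 0.644 -0.081  0.073] F tool [ 2.88   3.617 -6.1  ] M world [0.625 0.394 0.279] jt6 -0.36316012032330036 open 0.035274261217507555
```

>>> step_arm(
  deltas=[
    {"offset": [0,0,0],"roll": 0.04},
    {"offset": [0,0,0],"roll": 0.04},
    {"offset": [0,0,0],"roll": 0.04},
  ],
)

```text
t: 10.02
tool_pos: [0.6443, -0.0813, 0.073]
orientation: [0.055, -3.141, -0.001]
force: [-3.3, 3.0, 5.6]
opening: 0.0354
```

```bash
python3 st.py; python3 - <<'E'
from h import *
p=cams.read_camera("wrist")
for k,z in dict(zero_line=.065,jaw=0,pulley=.012).items():
    print(k,[(np.round(d["xy"],1),round(d["score"],2),ray(p,d["xy"],z)[:2]) for d in cams.pinpoint(p,k)[:1]])
E
```

```text
t 10.025 q6 -1.8107754780810836 [ 0.644 -0.081  0.073] F tool [ 3.194  3.074 -5.601] M world [0.68  0.415 0.276] jt6 -0.3631077893078327 open 0.035391993026398984
zero_line [(array([209.5, 219.2]), 0.8, array([ 0.63026615, -0.10697844]))]
jaw [(array([386.6, 148.8]), 0.86, array([0.59743335, 0.01405357]))]
pulley [(array([464.3, 117.1]), 0.97, array([0.57241829, 0.05795583]))]
```

>>> step_arm(
  deltas=[
    {"offset": [0,0,0],"roll": 0.04},
    {"offset": [0,0,0],"roll": 0.04},
    {"offset": [0,0,0],"roll": 0.04},
  ],
)

```text
t: 10.6
tool_pos: [0.6443, -0.0812, 0.073]
orientation: [-0.133, -3.139, -0.001]
force: [-3.5, 3.5, 5.8]
opening: 0.035
```

```bash
python3 st.py
```

```text
t 10.6 q6 -1.6907734114743684 [ 0.644 -0.081  0.073] F tool [ 3.819  3.167 -5.777] M world [0.757 0.329 0.292] jt6 -0.3596727177500725 open 0.03500643196690823
```

>>> step_arm(
  deltas=[
    {"offset": [0,0,0],"roll": 0.03},
    {"offset": [0,0,0],"roll": 0.03},
  ],
)

```text
t: 10.85
tool_pos: [0.6443, -0.0812, 0.073]
orientation: [-0.227, -3.133, -0.001]
force: [-3.1, 4.0, 6.3]
opening: 0.0351
```

```bash
python3 st.py; python3 - <<'E'
from h import *
for n in ("wrist","scene"):
  p=cams.read_camera(n)
  for k,z in dict(jaw=0,pulley=.012).items():
    print(n,k,[(np.round(d["xy"],1),round(d["score"],2),ray(p,d["xy"],z)[:2]) for d in cams.pinpoint(p,k)[:3]])
E
```

```text
t 10.85 q6 -1.6311180684866005 [ 0.644 -0.081  0.073] F tool [ 3.672  3.546 -6.33 ] M world [0.747 0.443 0.334] jt6 -0.18967978656291962 open 0.03514088379062691
wrist jaw [(array([378.6, 123.3]), 0.94, array([0.59609538, 0.01578596]))]
wrist pulley [(array([451.6,  76.1]), 0.92, array([0.5709022 , 0.05929488]))]
scene jaw [(array([271.2, 238.1]), 0.84, array([0.58495773, 0.01533843]))]
scene pulley [(array([402.4, 295.8]), 0.92, array([0.624945  , 0.29509942])), (array([293.3, 235.1]), 0.89, array([0.56832304, 0.05857223])), (array([360.2, 185.2]), 0.79, array([0.37736613, 0.16354903]))]
```

```bash
cat > tq.py <<'E'
from h import *
T=[];J=[]
for i in range(6):
    s=robot.read_state();T.append(s["wrist_torque"][2]);J.append(s["joint_torque"][5]);cams.read_camera("top")
print("t %.2f q6 %.3f Mz"%(s["t"],s["q"][5]),np.round(T,3),"mean %.3f"%np.mean(T),"jt6",np.round(J,3),"F",np.round(s["force"],1))
E
python3 tq.py
```

```text
t 11.40 q6 -1.632 Mz [0.11  0.118 0.11  0.129 0.135 0.071] mean 0.112 jt6 [0.117 0.116 0.117 0.117 0.117 0.117] F [-3.6  5.   5.3]
```

>>> step_arm(
  deltas=[
    {"offset": [0,0,0],"roll": 0.03},
    {"offset": [0,0,0],"roll": 0.03},
  ],
)

```text
t: 11.7
tool_pos: [0.6443, -0.0811, 0.073]
orientation: [-0.321, -3.125, -0.001]
force: [-2.8, 4.0, 6.2]
opening: 0.0355
```

```bash
python3 tq.py
```

```text
t 11.95 q6 -1.572 Mz [0.264 0.214 0.169 0.078 0.162 0.15 ] mean 0.173 jt6 [-0.202 -0.06   0.544  0.26   0.15   0.123] F [-2.2  4.6  6.1]
```

>>> step_arm(
  deltas=[
    {"offset": [0,0,0],"roll": 0.03},
    {"offset": [0,0,0],"roll": 0.03},
    {"offset": [0,0,0],"roll": 0.03},
  ],
)

```text
t: 12.38
tool_pos: [0.6443, -0.081, 0.073]
orientation: [-0.461, -3.107, -0.002]
force: [-2.3, 4.5, 6.6]
opening: 0.0351
```

```bash
python3 st.py
```

```text
t 12.375 q6 -1.4811205312204516 [ 0.644 -0.081  0.073] F tool [ 3.467  3.609 -6.591] M world [0.885 0.344 0.339] jt6 -0.19311643671244383 open 0.03505353019600214
```

>>> step_arm(
  deltas=[
    {"offset": [0,0,0],"roll": 0.03},
    {"offset": [0,0,0],"roll": 0.03},
    {"offset": [0,0,0],"roll": 0.03},
  ],
)

```text
t: 12.75
tool_pos: [0.6443, -0.0809, 0.073]
orientation: [-0.6, -3.084, -0.002]
force: [-2.6, 5.0, 5.9]
opening: 0.0353
```

```bash
python3 st.py
```

```text
t 12.75 q6 -1.3910772200381558 [ 0.644 -0.081  0.073] F tool [ 4.26   3.718 -5.88 ] M world [0.898 0.324 0.304] jt6 -0.193043053150177 open 0.03525134537977134
```

>>> step_arm(
  deltas=[
    {"offset": [0,0,0],"roll": 0.03},
    {"offset": [0,0,0],"roll": 0.03},
    {"offset": [0,0,0],"roll": 0.03},
  ],
)

```text
t: 13.12
tool_pos: [0.6444, -0.0809, 0.073]
orientation: [-0.738, -3.053, -0.002]
force: [-1.7, 4.2, 6.5]
opening: 0.0356
```

```bash
python3 st.py; python3 - <<'E'
from h import *
for n in ("wrist","scene"):
  p=cams.read_camera(n)
  for k,z in dict(jaw=0,pulley=.012).items():
    print(n,k,[(np.round(d["xy"],1),round(d["score"],2),ray(p,d["xy"],z)[:2]) for d in cams.pinpoint(p,k)[:3]])
b=p["pixels"][190:275,220:370,::-1]
cv2.imwrite("pics/e.png",cv2.resize(np.ascontiguousarray(b),(750,425),interpolation=cv2.INTER_CUBIC))
E
```

```text
t 13.125 q6 -1.3011032885003844 [ 0.644 -0.081  0.073] F tool [ 3.461  2.976 -6.472] M world [0.91  0.302 0.257] jt6 -0.1930761756375432 open 0.03558037792684526
wrist jaw [(array([349.5,  81.3]), 0.87, array([0.59451933, 0.01863128]))]
wrist pulley [(array([404.9,   7.6]), 0.66, array([0.56903435, 0.06192188]))]
scene jaw [(array([273.6, 236.3]), 0.59, array([0.57873198, 0.0186439 ]))]
scene pulley [(array([359.8, 186.5]), 0.87, array([0.38168451, 0.16347312])), (array([270.1, 162.8]), 0.8, array([ 0.3871986 , -0.05668679])), (array([290.6, 234.2]), 0.75, array([0.56823407, 0.05254155]))]
```

View pics/e.png

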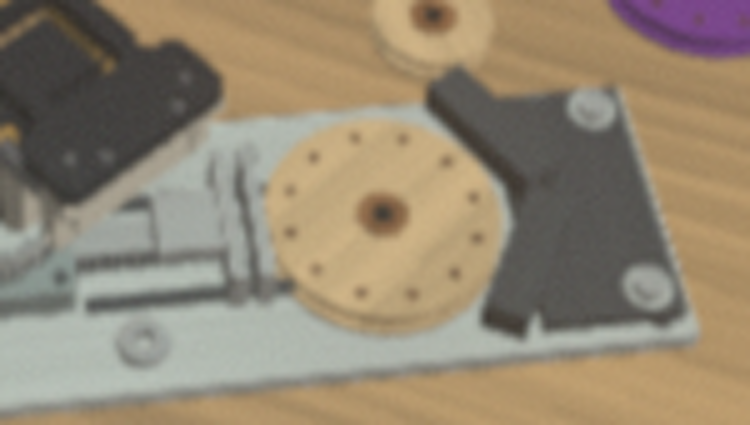

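The picture shows the jaw at the pulley (left edge near 265,215), with a narrow gap left at the vee near (505,215). I'll continue.

>>> step_arm(
  deltas=[
    {"offset": [0,0,0],"roll": 0.03},
    {"offset": [0,0,0],"roll": 0.03},
    {"offset": [0,0,0],"roll": 0.03},
  ],
)

```text
t: 13.8
tool_pos: [0.6444, -0.0808, 0.073]
orientation: [-0.875, -3.017, -0.002]
force: [-2.1, 5.5, 5.6]
opening: 0.0351
```

```bash
python3 st.py
```

```text
t 13.8 q6 -1.2111345243434994 [ 0.644 -0.081  0.073] F tool [ 4.733  3.544 -5.643] M world [0.937 0.294 0.313] jt6 -0.19341282080858946 open 0.03505611110204438
```

>>> step_arm(
  deltas=[
    {"offset": [0,0,0],"roll": 0.03},
    {"offset": [0,0,0],"roll": 0.03},
    {"offset": [0,0,0],"roll": 0.03},
  ],
)

```text
t: 14.18
tool_pos: [0.6445, -0.0807, 0.073]
orientation: [-1.01, -2.975, -0.002]
force: [-2.4, 5.9, 5.1]
opening: 0.0354
```

```bash
python3 st.py
```

```text
t 14.175 q6 -1.1211033202056706 [ 0.644 -0.081  0.073] F tool [ 5.443  3.228 -5.124] M world [1.019 0.233 0.347] jt6 -0.19335316959768534 open 0.03541879414543516
```

>>> step_arm(
  deltas=[
    {"offset": [0,0,0],"roll": 0.03},
    {"offset": [0,0,0],"roll": 0.03},
    {"offset": [0,0,0],"roll": 0.03},
  ],
)

```text
t: 14.55
tool_pos: [0.6445, -0.0807, 0.073]
orientation: [-1.142, -2.926, -0.002]
force: [-1.5, 5.5, 4.5]
opening: 0.035
```

```bash
python3 st.py
```

```text
t 14.55 q6 -1.0311251882909673 [ 0.645 -0.081  0.073] F tool [ 4.838  3.078 -4.479] M world [0.981 0.198 0.337] jt6 -0.18518281169235706 open 0.03496811107151303
```

>>> step_arm(
  deltas=[
    {"offset": [0,0,0],"roll": 0.02},
    {"offset": [0,0,0],"roll": 0.02},
    {"offset": [0,0,0],"roll": 0.02},
  ],
)

```text
t: 14.92
tool_pos: [0.6446, -0.0807, 0.073]
orientation: [-1.229, -2.891, -0.002]
force: [-1.9, 6.1, 5.0]
opening: 0.035
```

```bash
python3 st.py
```

```text
t 14.925 q6 -0.9715250502955036 [ 0.645 -0.081  0.073] F tool [ 5.702  2.814 -4.948] M world [0.999 0.203 0.342] jt6 0.03528816159814596 open 0.034990021629764896
```

>>> step_arm(
  deltas=[
    {"offset": [0,0,0],"roll": 0.02},
    {"offset": [0,0,0],"roll": 0.02},
  ],
)

```text
t: 15.18
tool_pos: [0.6446, -0.0806, 0.073]
orientation: [-1.287, -2.866, -0.002]
force: [-1.2, 5.6, 6.0]
opening: 0.0356
```

```bash
python3 st.py; python3 - <<'E'
from h import *
for n in ("scene","top"):
  p=cams.read_camera(n)
  for k,z in dict(jaw=0,pulley=.012).items():
    print(n,k,[(np.round(d["xy"],1),round(d["score"],2),ray(p,d["xy"],z)[:2]) for d in cams.pinpoint(p,k)[:4]])
  if n=="scene":
    b=p["pixels"][190:275,220:370,::-1]
    cv2.imwrite("pics/f.png",cv2.resize(np.ascontiguousarray(b),(750,425),interpolation=cv2.INTER_CUBIC))
E
```

```text
t 15.175 q6 -0.9315614663327089 [ 0.645 -0.081  0.073] F tool [ 5.002  2.819 -5.993] M world [1.036 0.168 0.411] jt6 0.07314323913305998 open 0.03555694110194761
scene jaw [(array([272. , 238.6]), 0.67, array([0.5855338 , 0.01735124]))]
scene pulley [(array([403.2, 294.5]), 0.88, array([0.6216487 , 0.29616943])), (array([295.8, 234.3]), 0.83, array([0.56443723, 0.06293   ])), (array([271.2, 161. ]), 0.79, array([ 0.38046901, -0.05617446]))]
top jaw [(array([232.1, 175.4]), 0.59, array([0.58661477, 0.01877259]))]
top pulley [(array([138.8, 159.1]), 0.84, array([0.62391343, 0.28690673])), (array([211.5, 179.4]), 0.75, array([0.57069983, 0.07673869])), (array([179.9, 246.9]), 0.65, array([0.37700871, 0.15613842]))]
```

View pics/f.png

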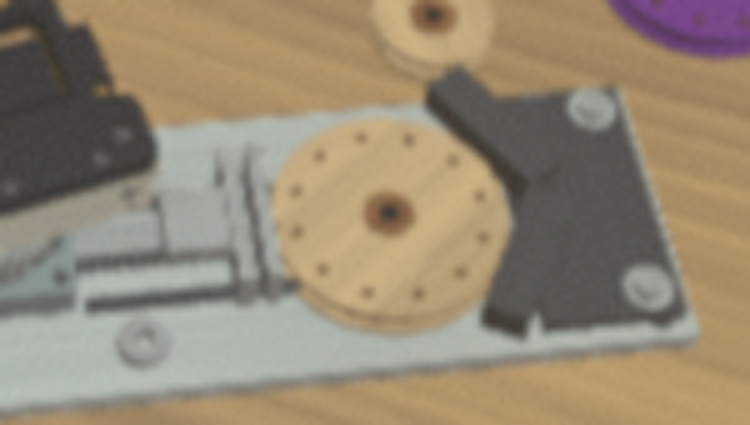

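The pulley now bears on both vee faces, at (505,165) and (510,225), and the jaw is against it. The torque is up about 0.1 N m, so the nip is about 10 N. I'll release the knob and rise to look at the ring.

>>> step_arm(
  deltas=[
    {"offset": [0,0,0],"roll": 0},
    {"offset": [0,0,0],"roll": 0},
    {"offset": [0,0,0],"roll": 0},
    {"offset": [0,0,-2],"roll": 0},
    {"offset": [0,0,-2.5],"roll": 0},
    {"offset": [0,0,-3],"roll": 0},
    {"offset": [0,0,-3],"roll": 0},
    {"offset": [0,0,-2.5],"roll": 0.15},
    {"offset": [0,0,0],"roll": 0.15},
    {"offset": [0,0,0],"roll": 0.15},
    {"offset": [0,0,0],"roll": 0.15},
    {"offset": [0,0,0],"roll": 0},
  ],
  fingers=7.5,
)

```text
t: 16.98
tool_pos: [0.6446, -0.082, 0.2042]
orientation: [2.076, 2.356, 0.001]
force: [0.3, 0.6, 0.1]
opening: 0.075
```

```bash
cat > ring.py <<'E'
from h import *
import sys
np.set_printoptions(precision=4,suppress=True)
s=robot.read_state();p=cams.read_camera("wrist");cx,cy=.6446,-.0807
print(s["t"],s["q"][5],s["tool_pos"],s["orientation"])
P={}
for k,z in dict(knob_centre=.083,ring_centre=.057,zero_line=.065,index=.034,jaw=0,pulley=.012).items():
    d=cams.pinpoint(p,k)[:1]
    if d: P[k]=ray(p,d[0]["xy"],z)[:2];print(k,np.round(d[0]["xy"],1),round(d[0]["score"],2),P[k])
a=lambda v:np.degrees(np.arctan2(v[1],v[0]))
C=np.array([cx,cy])
if "zero_line" in P: print("zero ang",a(P["zero_line"]-C))
if "index" in P: print("index ang",a(P["index"]-C))
if "pulley" in P: print("gauge -y ang",a(C-P["pulley"]))
# rectified view of plane z=.065 and z=.034 about axis, 0.25 mm/px, up=gauge -y (approx -62.5deg)
def rect(z,n=400,m=.0003,c=C):
    u=np.deg2rad(-62.5);U=np.array([np.cos(u),np.sin(u)]);V=np.array([U[1],-U[0]])
    j,i=np.meshgrid(np.arange(n),np.arange(n));X=c[0]+((n/2-i)*U[0]+(j-n/2)*V[0])*m;Y=c[1]+((n/2-i)*U[1]+(j-n/2)*V[1])*m
    E=np.array(p["extrinsics"]);W=np.stack([X,Y,np.full_like(X,z)],-1)@E[:3,:3].T+E[:3,3]
    return cv2.remap(p["pixels"][:,:,::-1].copy(),(p["fx"]*W[...,0]/W[...,2]+p["cx"]).astype(np.float32),(p["fy"]*W[...,1]/W[...,2]+p["cy"]).astype(np.float32),cv2.INTER_CUBIC)
A=rect(.065);B=rect(.034)
for r in (20,29,31): cv2.circle(A,(200,200),int(r/.3),(0,0,255),1)
cv2.line(B,(200,200),(200,20),(0,0,255),1)
cv2.imwrite("pics/%s.png"%sys.argv[1],np.hstack([A,B]))
E
python3 ring.py r1
```

```text
16.975 -0.3313108025259788 [ 0.6446 -0.082   0.2042] [2.0764 2.3557 0.0012]
knob_centre [255.6 184.9] 0.61 [ 0.6465 -0.0804]
ring_centre [253.1 178.5] 0.9 [ 0.6445 -0.0817]
zero_line [225.1 179.1] 0.76 [ 0.6177 -0.0835]
index [261.3 198.4] 0.78 [ 0.6568 -0.1087]
jaw [214.   66.5] 0.96 [0.5907 0.0186]
pulley [  9.5 122.6] 0.97 [ 0.3811 -0.0646]
zero ang -174.15120179331467
index ang -66.44353973040062
gauge -y ang -3.4885893999829567
```

View pics/r1.png

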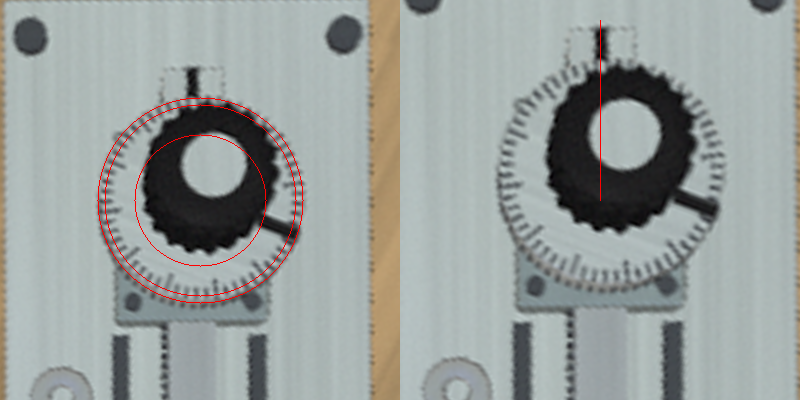

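The left (ring-plane) view has the ring centred on my axis. The zero line runs from (263,222) to (297,234), which is about 109.3° clockwise of the index, at top centre. So the ring has to go 1.908 rad counter-clockwise.

>>> step_arm(
  deltas=[
    {"offset": [0.1,0,3],"roll": 0},
    {"offset": [0,0,4],"roll": 0},
    {"offset": [0,0,3.5],"roll": 0},
    {"offset": [0,0,3],"roll": 0},
    {"offset": [0,0,1.6],"roll": 0},
    {"offset": [0,0,1],"roll": 0},
    {"offset": [0,0,0],"roll": 0},
  ],
  fingers=8.5,
)

```text
t: 18.2
tool_pos: [0.6442, -0.0809, 0.0416]
orientation: [-2.078, -2.356, 0.0]
force: [-0.5, 0.4, 0.7]
opening: 0.0851
```

>>> step_arm(
  deltas=[
    {"offset": [0,0,0],"roll": 0},
    {"offset": [0,0,0],"roll": 0},
    {"offset": [0,0,0],"roll": 0},
    {"offset": [0,0,0],"roll": 0},
  ],
  fingers=5.5,
  grip_force=12,
)

```text
t: 18.7
tool_pos: [0.6451, -0.0809, 0.0425]
orientation: [2.077, 2.355, 0.002]
force: [2.6, 0.7, 1.9]
opening: 0.0617
```

```bash
python3 st.py
```

```text
t 18.7 q6 -0.3288820899636915 [ 0.645 -0.081  0.043] F tool [ 0.379  2.702 -1.94 ] M world [-0.024 -0.58  -0.013] jt6 -0.013133417232893407 open 0.06166958519749227
```

Ring gripped at 62 mm. I'll turn it -1.908 rad.

>>> step_arm(
  deltas=[
    {"offset": [0,0,0],"roll": -0.1},
    {"offset": [0,0,0],"roll": -0.1},
    {"offset": [0,0,0],"roll": -0.1},
    {"offset": [0,0,0],"roll": -0.1},
    {"offset": [0,0,0],"roll": -0.1},
    {"offset": [0,0,0],"roll": -0.1},
    {"offset": [0,0,0],"roll": -0.1},
    {"offset": [0,0,0],"roll": -0.1},
    {"offset": [0,0,0],"roll": -0.1},
    {"offset": [0,0,0],"roll": -0.1},
  ],
)

```text
t: 19.95
tool_pos: [0.6449, -0.0811, 0.0425]
orientation: [0.689, 3.063, -0.0]
force: [2.7, -0.1, 2.9]
opening: 0.0618
```

>>> step_arm(
  deltas=[
    {"offset": [0,0,0],"roll": -0.1},
    {"offset": [0,0,0],"roll": -0.1},
    {"offset": [0,0,0],"roll": -0.1},
    {"offset": [0,0,0],"roll": -0.1},
    {"offset": [0,0,0],"roll": -0.1},
    {"offset": [0,0,0],"roll": -0.1},
    {"offset": [0,0,0],"roll": -0.1},
    {"offset": [0,0,0],"roll": -0.1},
    {"offset": [0,0,0],"roll": -0.1},
    {"offset": [0,0,0],"roll": -0.008},
    {"offset": [0,0,0],"roll": 0},
    {"offset": [0,0,0],"roll": 0},
  ],
)

```text
t: 21.45
tool_pos: [0.6449, -0.0813, 0.0425]
orientation: [-0.717, 3.057, -0.002]
force: [2.5, -2.5, 5.4]
opening: 0.0619
```

```bash
python3 st.py
```

```text
t 21.45 q6 -2.2353920544704255 [ 0.645 -0.081  0.042] F tool [-1.157 -3.329 -5.423] M world [-0.228 -0.493  0.005] jt6 0.03205987857654691 open 0.0618560458371521
```

>>> step_arm(
  deltas=[
    {"offset": [0,0,0],"roll": 0},
    {"offset": [0,0,0],"roll": 0},
    {"offset": [0,0,0],"roll": 0},
    {"offset": [0,0,-2],"roll": 0},
    {"offset": [0,0,-3],"roll": 0},
    {"offset": [0,0,-4],"roll": 0},
    {"offset": [0,0,-4],"roll": 0},
    {"offset": [0,0,-3.2],"roll": 0},
    {"offset": [0,0,0],"roll": 0},
    {"offset": [0,0,0],"roll": 0},
  ],
  fingers=8.5,
)

```text
t: 22.7
tool_pos: [0.644, -0.0808, 0.2037]
orientation: [-0.72, 3.058, 0.0]
force: [-1.4, -0.4, -0.4]
opening: 0.0848
```

```bash
python3 ring.py r2
```

```text
22.7 -2.236819516605805 [ 0.644  -0.0808  0.2037] [-0.7196  3.058   0.    ]
knob_centre [253.9 184. ] 0.78 [ 0.6406 -0.0819]
ring_centre [250.1 181.6] 0.64 [ 0.6467 -0.0829]
zero_line [224.  183.6] 0.81 [ 0.6576 -0.1054]
index [225.3 177.4] 0.61 [ 0.66   -0.1056]
jaw [355.5 165.7] 0.75 [0.5905 0.0234]
pulley [399.8 167.2] 0.86 [0.5694 0.0637]
zero ang -62.283821239783215
index ang -58.2900197105973
gauge -y ang -62.49658431720646
```

View pics/r2.png

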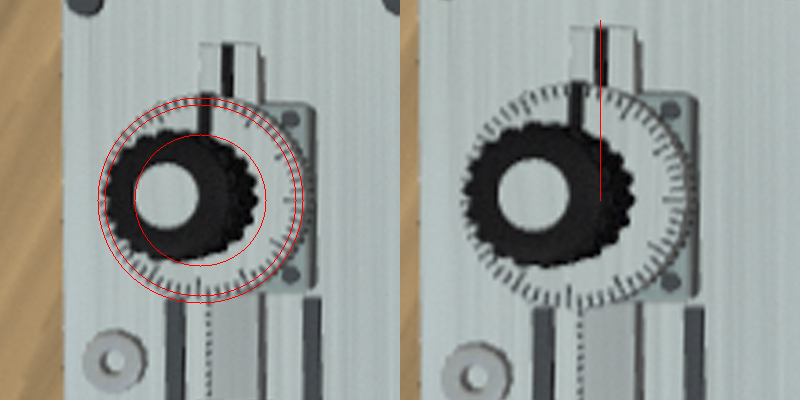

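The zero line now stands close to the index: it is at (204,115) in the ring plane, and the index is at x≈601 in its own plane. I'll measure the remainder numerically by fitting the axis to the tick pattern.

```bash
cat > fine.py <<'E'
from h import *
from scipy.optimize import minimize
p=cams.read_camera("wrist");g=cv2.cvtColor(p["pixels"],cv2.COLOR_RGB2GRAY).astype(np.float32)
E=np.array(p["extrinsics"]);C0=np.array([.6446,-.0807])
def samp(c,r,th,z):  # th clockwise from gauge -y (-62.5deg)
    a=np.deg2rad(-62.5)-th;X=np.stack([c[0]+r*np.cos(a),c[1]+r*np.sin(a),np.full(np.shape(a+0*r),z)],-1)@E[:3,:3].T+E[:3,3]
    return cv2.remap(g,(p["fx"]*X[...,0]/X[...,2]+p["cx"]).astype(np.float32),(p["fy"]*X[...,1]/X[...,2]+p["cy"]).astype(np.float32),cv2.INTER_LINEAR)
th=np.linspace(0,2*np.pi,1440,endpoint=False)
def H(c):
    h=0
    for r in(.0275,.0285,.0295):
        v=np.clip(samp(c,r+0*th[None],th[None],.065)[0],90,255);h=h+np.sum((v-v.mean())*np.exp(-60j*th))/len(th)
    return h
gr=[(abs(H(C0+[i*.0005,j*.0005])),i,j) for i in range(-6,7) for j in range(-6,7)]
b=max(gr);m=minimize(lambda x:-abs(H(x*1e-3)),(C0+[b[1]*.0005,b[2]*.0005])*1e3,method="Nelder-Mead");c=m.x*1e-3
print("axis",c,"energy",b,-m.fun,"tick phase deg mod 6: %.2f"%((np.degrees(-np.angle(-H(c)))/60+3)%6-3))
t=np.deg2rad(np.linspace(-25,25,501))
def cen(rs,z,thr):
    for r in rs:
        v=samp(c,r+0*t[None],t[None],z)[0];w=np.clip(thr-v,0,None);print("  r %.1f: %.2f deg (dark %.0f, width %.1fmm)"%(r*1e3,np.degrees((w*t).sum()/w.sum()) if w.sum() else 99,v.min(),(w>0).sum()*np.deg2rad(.1)*r*1e3))
print("zero");cen((.0215,.0225,.0235,.0245),.065,90)
print("index");cen((.036,.040,.044,.048),.034,90)
E
python3 fine.py
```

```text
axis [ 0.64479719 -0.08188326] energy (np.float64(30.884047620911467), 0, -2) 33.41120608663371 tick phase deg mod 6: 2.34
zero
  r 21.5: 1.09 deg (dark 26, width 4.4mm)
  r 22.5: 2.55 deg (dark 28, width 3.6mm)
  r 23.5: 2.39 deg (dark 26, width 3.7mm)
  r 24.5: 2.53 deg (dark 25, width 3.8mm)
index
  r 36.0: 0.76 deg (dark 27, width 5.3mm)
  r 40.0: 0.54 deg (dark 29, width 4.9mm)
  r 44.0: 0.90 deg (dark 28, width 5.0mm)
  r 48.0: -0.25 deg (dark 29, width 3.9mm)
```

The zero line is about 1.9° clockwise of the index. I'll grip the ring again and turn it -0.033 rad.

>>> step_arm(
  deltas=[
    {"offset": [0,0,3.2],"roll": 0},
    {"offset": [0,0,4],"roll": 0},
    {"offset": [0,0,4],"roll": 0},
    {"offset": [0,0,3],"roll": 0},
    {"offset": [0,0,1],"roll": 0},
    {"offset": [0,0,1],"roll": 0},
    {"offset": [0,0,0],"roll": 0},
  ],
)

```text
t: 23.98
tool_pos: [0.6444, -0.081, 0.042]
orientation: [-0.719, 3.058, -0.0]
force: [1.1, -0.1, -0.5]
opening: 0.0852
```

>>> step_arm(
  deltas=[
    {"offset": [0,0,0],"roll": 0},
    {"offset": [0,0,0],"roll": 0},
    {"offset": [0,0,0],"roll": 0},
    {"offset": [0,0,0],"roll": 0},
    {"offset": [0,0,0],"roll": -0.01},
    {"offset": [0,0,0],"roll": -0.013},
    {"offset": [0,0,0],"roll": -0.01},
    {"offset": [0,0,0],"roll": 0},
    {"offset": [0,0,0],"roll": 0},
  ],
  fingers=5.5,
)

```text
t: 25.1
tool_pos: [0.6449, -0.0813, 0.0424]
orientation: [-0.77, 3.044, -0.002]
force: [2.1, -4.2, 5.6]
opening: 0.0616
```

>>> step_arm(
  deltas=[
    {"offset": [0,0,0],"roll": 0},
    {"offset": [0,0,0],"roll": 0},
    {"offset": [0,0,0],"roll": 0},
    {"offset": [0,0,-2],"roll": 0},
    {"offset": [0,0,-3],"roll": 0},
    {"offset": [0,0,-4],"roll": 0},
    {"offset": [0,0,-4],"roll": 0},
    {"offset": [0,0,-3.2],"roll": 0},
    {"offset": [0,0,0],"roll": 0},
    {"offset": [0,0,0],"roll": 0},
  ],
  fingers=8.5,
)

```text
t: 26.35
tool_pos: [0.6439, -0.0808, 0.2037]
orientation: [0.77, -3.046, -0.0]
force: [0.1, 0.2, -1.0]
opening: 0.085
```

```bash
python3 fine.py; python3 ring.py r3|grep -E "pulley|jaw"
```

```text
axis [ 0.64477125 -0.08188433] energy (np.float64(31.466253688124198), 0, -2) 33.45491844569012 tick phase deg mod 6: 0.41
zero
  r 21.5: -0.24 deg (dark 28, width 4.4mm)
  r 22.5: 0.35 deg (dark 28, width 4.0mm)
  r 23.5: 0.29 deg (dark 28, width 4.0mm)
  r 24.5: 0.23 deg (dark 28, width 4.0mm)
index
  r 36.0: 0.05 deg (dark 27, width 4.6mm)
  r 40.0: -0.00 deg (dark 28, width 4.8mm)
  r 44.0: 0.49 deg (dark 30, width 5.4mm)
  r 48.0: -0.13 deg (dark 28, width 3.6mm)
jaw [352.2 171.3] 0.87 [0.5935 0.0218]
pulley [400.1 174.8] 0.77 [0.5708 0.0663]
```

```bash
python3 - <<'E'
from h import *
p=cams.read_camera("scene");save(p,"z.png",(160,140,380,310),3.4)
E
```

```text
(no output)
```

View pics/z.png

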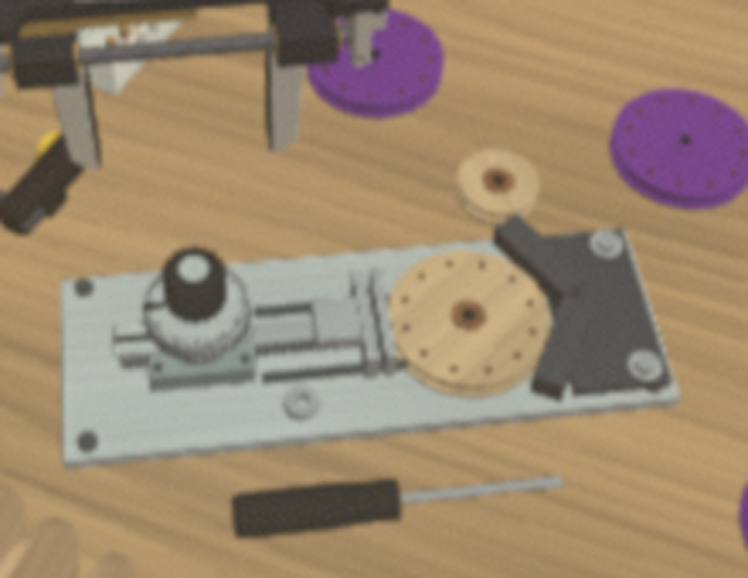

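The pulley sits home in the vee near (550,290) with the jaw against it. The zero line is at the index side, the bystanders look unmoved, and the gripper is clear. I'll hand in.

```bash
python3 -c "
from plant import robot
robot.close_job()"
```

```text
the job is handed in; nothing more can be done
```

The job is handed in at about 26 s of the 72 s allowed. The pulley is nipped home in the vee, and the ring's zero line stands at the index.

- **Winding:** I wound the knob clockwise about 1.4 rad (roughly 13 mm of feed) until the pulley bore on both vee faces. The knob torque had then risen from about 0.31 to 0.41 N m. I then let go of the knob.
- **Ring:** I turned only the ring, 109° counter-clockwise. It was then about 1.9° off, so I gripped it again and corrected it.
- **Last checks:** The zero line was at about 0.3° and the index line at about 0.1°, both from the gauge's -y direction, so they agree to well under 1°. The last scene picture showed the jaw against the pulley, the pulley home, the things around the gauge apparently unmoved and the gripper clear.
- **Less certain:** The nip was only felt through noisy wrist torque, about ±0.02 to 0.03 N m. That reading gives about 10 N, but counting the feed after first contact gives up to about 15 N. I did not check the nip again after turning the ring.

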